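Unbolt a chainring from its transport plate and clamp it on the checking jig

TASK

Unscrew every hand nut from the transport plate and put the nuts in the steel parts dish. Then lift the chainring off the studs, lower it over the two dowels of the checking jig until it lies flush, and swing the jig's clamp arm fully home over its rim. Do not wrench the nuts off by force, and leave the crank arm, the grease tub and the pedal where they are.

Things in the scene. Friction and masses are not known exactly. Their poses are not given: they have to be found in the camera images.
- plate: Transport plate, fixed: round black plate 170 mm across, 12 mm thick; origin at the centre of its underside, on the bench. Four studs stand at x = +-36.8, y = +-36.8 mm in its frame on bosses 25 mm across, whose tops, 20 mm up, carry the chainring.
- nut_1: Round knurled dark steel nut, 32 mm across, 30 mm high, 0.13 kg, open right through; origin at the centre of its underside, z its axis. Grip its upper half, above the chainring's boss. Only two or three of the four are there. It starts screwed home on stud_1, at (+36.8, +36.8) mm of the plate's frame, its underside on the chainring's top, 25 mm above the bench.
- nut_2: Round knurled dark steel nut, 32 mm across, 30 mm high, 0.13 kg, open right through; origin at the centre of its underside, z its axis. Grip its upper half, above the chainring's boss. Only two or three of the four are there. It starts screwed home on stud_2, at (-36.8, +36.8) mm of the plate's frame, its underside on the chainring's top, 25 mm above the bench.
- nut_3: Round knurled dark steel nut, 32 mm across, 30 mm high, 0.13 kg, open right through; origin at the centre of its underside, z its axis. Grip its upper half, above the chainring's boss. Only two or three of the four are there. It starts screwed home on stud_3, at (-36.8, -36.8) mm of the plate's frame, its underside on the chainring's top, 25 mm above the bench.
- nut_4: Round knurled dark steel nut, 32 mm across, 30 mm high, 0.13 kg, open right through; origin at the centre of its underside, z its axis. Grip its upper half, above the chainring's boss. Only two or three of the four are there. It starts screwed home on stud_4, at (+36.8, -36.8) mm of the plate's frame, its underside on the chainring's top, 25 mm above the bench.
- chainring: 34-tooth steel chainring on a four-arm spider, 140 mm across, 5 mm thick, 0.32 kg; origin at the centre of its underside, z up. Grip the round middle boss, 44 mm across, top 17 mm above the underside (fingers along the ring's own x or y axis pass between the holes). Its four bolt holes, 16 mm across, are at x = +-36.8, y = +-36.8 mm; every quarter turn fits.
- jig: Checking jig, fixed to the bench: round aluminium base 160 mm in diameter with a raised steel seat ring 136 mm in diameter, top 20 mm above the bench; origin at the centre of the underside. Two dowels 13 mm in diameter with tapered tips (6 mm across) stand 24 mm above the seat at (+36.8, +36.8) and (-36.8, -36.8) mm in its frame. The clamp stands on its -x side.
- seat (a point): Centre of the jig's seat ring, level with its top and with the jig's axes. The seated chainring's origin lies here, at any quarter turn.
- clamp (a joint): Swing clamp of the jig, a hinge with an upright axis, rad: 0 = home, the arm points at the jig's centre and lies 2.5 mm above the rim of a seated chainring, against its stop; it starts between 1.5 and 2.2 (swung clear) and grows counter-clockwise seen from above. It stays where it is left; about 0.05 Nm turns it.
- clamp_hinge (a point): Point on the hinge axis of the clamp, at the underside of the arm (27.5 mm above the bench, 94 mm from the jig's centre on its -x side).
- clamp_knob (a point): Middle of the clamp's upright round black handle, 15 mm in diameter, from 34 to 66 mm above the bench, 26 mm from the hinge axis; the point is 55.5 mm above the bench. Can be pinched from above or pushed.
- dish: Round steel parts dish, loose, 140 mm in diameter at the rim, 28 mm high, inner floor about 115 mm across and 3 mm above its underside; origin at the centre of its underside.
- crank_arm: Black crank arm lying on the bench, 189 x 30 x 19 mm, not part of the job; origin at the centre of its underside.
- grease_tub: White tub with a green lid, 69 mm in diameter and 64 mm high, not part of the job; origin at the centre of its underside.
- pedal: Black pedal with orange reflectors lying on the bench, 93 x 111 x 27 mm, not part of the job; origin at the centre of its underside.
- stud_1 (a point): Tip of stud 1 of the transport plate, where nut_1 starts if it is there; 27 mm above its boss, 47 mm above the bench. 13 mm over the coarse, oiled right-hand thread: one turn counter-clockwise from above lifts a nut 8 mm. It is free after three quarters to one turn from home (4.5 to 6.5 rad, several grasps), stays where left between grasps, and cannot be pulled off.
- stud_2 (a point): Tip of stud 2 of the transport plate, where nut_2 starts if it is there; 27 mm above its boss, 47 mm above the bench. 13 mm over the coarse, oiled right-hand thread: one turn counter-clockwise from above lifts a nut 8 mm. It is free after three quarters to one turn from home (4.5 to 6.5 rad, several grasps), stays where left between grasps, and cannot be pulled off.
- stud_3 (a point): Tip of stud 3 of the transport plate, where nut_3 starts if it is there; 27 mm above its boss, 47 mm above the bench. 13 mm over the coarse, oiled right-hand thread: one turn counter-clockwise from above lifts a nut 8 mm. It is free after three quarters to one turn from home (4.5 to 6.5 rad, several grasps), stays where left between grasps, and cannot be pulled off.
- stud_4 (a point): Tip of stud 4 of the transport plate, where nut_4 starts if it is there; 27 mm above its boss, 47 mm above the bench. 13 mm over the coarse, oiled right-hand thread: one turn counter-clockwise from above lifts a nut 8 mm. It is free after three quarters to one turn from home (4.5 to 6.5 rad, several grasps), stays where left between grasps, and cannot be pulled off.
Not all that is in view belongs to the job. Leave any green look-alike of the nut_2 alone.

How it is judged:
On the way, in this order (a step that is already met when the one before it is completed fails the run):
1. every hand nut is off its stud (distance between nut_1 and stud_1 above 0.045 m and distance between nut_2 and stud_2 above 0.045 m and distance between nut_3 and stud_3 above 0.045 m and distance between nut_4 and stud_4 above 0.045 m), for 0.2 s.
2. the chainring lies flush on the jig's seat, over both dowels (horizontal distance between chainring and seat below 0.004 m and z of chainring in the frame of seat between -0.003 and 0.0025 m and angle between chainring's own z axis and vertical below 0.03 rad), for 0.2 s.
3. the clamp arm is swung home over the seated chainring (all of step 2 and value of joint clamp below 0.15 rad), for 0.2 s.
At the end, for the whole second after the job is handed in: The chainring lies flush on the jig's seat over both dowels (centre within 4 mm, height within 2.5 mm, tilt under 0.03 rad), the clamp is home (under 0.15 rad), and every nut that was there lies at rest in the dish (within 62 mm of its centre, less than 60 mm above its underside), in any position (all of step 3 and horizontal distance between each of nut_1, nut_2, nut_3, nut_4 and dish below 0.062 m and z of nut_1 in the frame of dish between 0 and 0.06 m and z of nut_2 in the frame of dish between 0 and 0.06 m and z of nut_3 in the frame of dish between 0 and 0.06 m and z of nut_4 in the frame of dish between 0 and 0.06 m and linear speed of each of nut_1, nut_2, nut_3, nut_4 below 0.03 m/s and linear speed of chainring below 0.02 m/s); the robot touches nothing.
It fails at once if a nut is wrenched: more than 80 N between it and the plate (contact force between any of nut_1, nut_2, nut_3, nut_4 and plate above 80 N).
It fails at once if the crank arm, the grease tub or the pedal is moved more than 40 mm (distance of any of crank_arm, grease_tub, pedal from where it was at the start of the episode above 0.04 m).
Of nut_1, nut_2, nut_3, nut_4 only 2 to 3 are there at a start; the rules pass over those that are not, and their reading is None.
At some moment in a run one of dish may be knocked a few centimetres aside while the robot is not near it.
Once in a run the grip may slacken for a moment while it holds something.
It also fails if it takes over 210 s, if anything falls off the work surface, if the arm or the gripper's body presses on something with over 40 N, if the wrist force passes 120 N, or if a joint passes its speed limit or range.

ROBOT

A 6-joint arm with a two-finger parallel gripper is mounted at the origin on a cart in front of the work surface, level with it; the furniture and walls round the work are solid. World frame = base frame: x ahead of the robot, y to its left, z up, the work surface at z = 0. Lengths are in m, angles in rad, forces in N, time in s.
With the tool pointing down it reaches from about 0.25 to 0.775 m from the base axis. Payload 4 kg.
Tool frame: the origin (TCP) lies midway between the tips of the shut fingers; the grasp point (between the pads) lies 19 mm behind it; z points along the fingers, y is the line along which they close (so a half turn about z gives the same grasp; the last joint's range is limited). The gripper opens to 94 mm and grips with 3 to 60 N. Pads are 16 mm wide; open, the fingers measure 119 mm over their backs; the gripper's body (75 mm by 177 mm) begins 78 mm behind the grasp point.
Start: joints at [1.084, 0.087, 1.371, -0, 1.684, -0.103], TCP at [0.206, 0.51, 0.206] pointing down, gripper open.
Joint ranges: [-3.1, 3.1], [-0.76, 2.03], [0.27, 2.55], [-1.08, 4.22], [0.17, 2.65], [-2.57, 2.57]. Speed limits (rad/s): [2.79, 2.79, 3.14, 3.14, 3.14, 3.14].

INTERFACE

Orientations are given as a unit quaternion [x, y, z, w].
In Python, from rig import get_state, get_image, camera_params, finish_job gives the robot as it stands. The module is installed in compiled form; this text tells all that it offers.
- The arm moves only by the shell command python3 -m jog 'ROWS' [OPENING]. ROWS is text: rows parted by semicolons, each of 6 numbers parted by spaces: the shift along the tool's x, y, z in mm, then the turn, a rotation vector about the tool's x, y, z in rad. A call has 1 to 20 rows; each row is the pose to reach, as a shift and turn from the pose commanded when the call began, along the tool's axes at that moment; what a row does not reach only later rows make up. A row lasts 1/10 s, in which the tool goes at most 50 mm and 8.59 degrees, less where a joint would pass 70% of its speed; a pose out of reach is approached as far as the arm can. A call with a gripper value outside its range is refused whole. OPENING is the closure in counts, from 0 (fully open) to 255 (shut), set as the call begins (- or left out, the last holds). The fingers move at their own pace and stop on an object; the grip force is fixed at half the most. Time passes only in rows, so rows that repeat a pose let the fingers close. It gives the time, the measured TCP pose, the force, the opening and the grip force at its end, in the units of the state.
- get_state(): the state, without advancing time (a new reading comes with each control period).
- get_image(name): name is "side" or "top"; returns the picture (480x640x3 uint8, red, green, blue); there is no depth.
- camera_params(name): a dict with "intrinsics" (3x3 intrinsics, pixels), "R" (3x3) and "t" (3): a world point X has camera coordinates R X + t. Camera axes: x right, y down, z forward; pixel columns grow to the right and rows downward; lengths in m; the calibration is good to about 2 mm. A picture is of the moment at which its call begins. camera_params takes no time and is no camera call.
- finish_job(): hands the job in; it is judged then, once.
The state is a dict: "time": time; "qpos": joint angles; "joint_vel": joint speeds; "joint_torque": joint torques, N m; "tcp_pos": TCP position; "orientation": TCP orientation; "force": force on the tool from outside, world axes, zero at the start; "wrist_torque": the same for the moment, N m; "gripper_width": finger opening in m; "finger_force": force on a finger pad.
Only numpy, scipy, OpenCV 4.12 (cv2) and the standard library are available. Lean on these libraries where they do the work, as an engineer would, in place of code of your own. Each camera call takes 0.05 s, during which the arm holds its last target. There are 200 camera calls.

## Working session

There is one attempt and no reset: what is moved stays moved. The work goes in short steps, Python scripts to look and compute and a shell command to move; the robot and the scene stay as the last step left them, time stands still between calls to the robot, and variables do not carry over. Pictures are saved under pics/ and viewed, at most 14 in all, crops included, and the job is handed in when it is done.

```bash
mkdir -p pics; python3 - <<'E'
from rig import *
import cv2
for n in("top","side"):
    cv2.imwrite(f"pics/{n}0.png",cv2.cvtColor(get_image(n),cv2.COLOR_RGB2BGR))
    p=camera_params(n);print(n,p)
s=get_state();print({k:s[k] for k in("time","tcp_pos","orientation","gripper_width","qpos")})
E
```

```text
top {'intrinsics': array([[444.59172454,   0.        , 319.56789845],
       [  0.        , 444.59172454, 239.96580609],
       [  0.        ,   0.        ,   1.        ]]), 'R': array([[ 0.0288889 , -0.99948001, -0.0143226 ],
       [-0.98700315, -0.02625637, -0.15854141],
       [ 0.15808291,  0.01871653, -0.98724844]]), 't': array([0.23374461, 0.60264199, 0.84463221])}
side {'intrinsics': array([[547.12959671,   0.        , 323.75605775],
       [  0.        , 547.12959671, 240.96317337],
       [  0.        ,   0.        ,   1.        ]]), 'R': array([[ 0.96024734, -0.27898032, -0.00974837],
       [-0.18992001, -0.62731192, -0.75525502],
       [ 0.20458602,  0.72708304, -0.65535854]]), 't': array([-0.47484825,  0.30973532,  0.70600738])}
{'time': 0.1, 'tcp_pos': array([0.20568873, 0.50955335, 0.20443855]), 'orientation': array([ 1.90695210e-01,  9.81648800e-01, -9.39002963e-04, -2.95779476e-04]), 'gripper_width': 0.09442971116927985, 'qpos': array([ 1.08393648e+00,  8.78567964e-02,  1.37209516e+00,  2.01425139e-05,
        1.68360957e+00, -1.03116803e-01])}
```

View pics/top0.png

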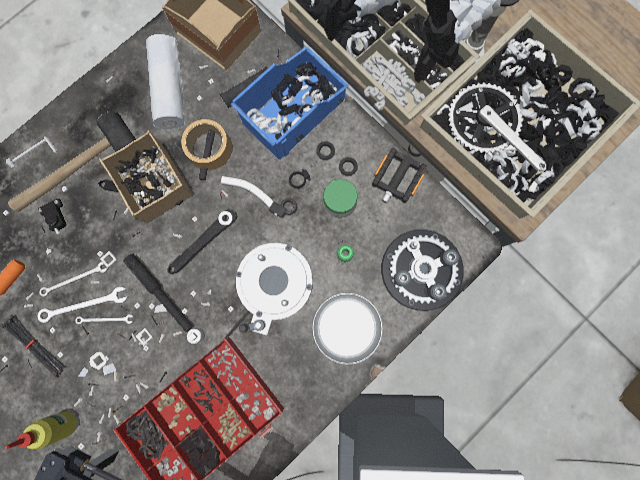

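View pics/side0.png

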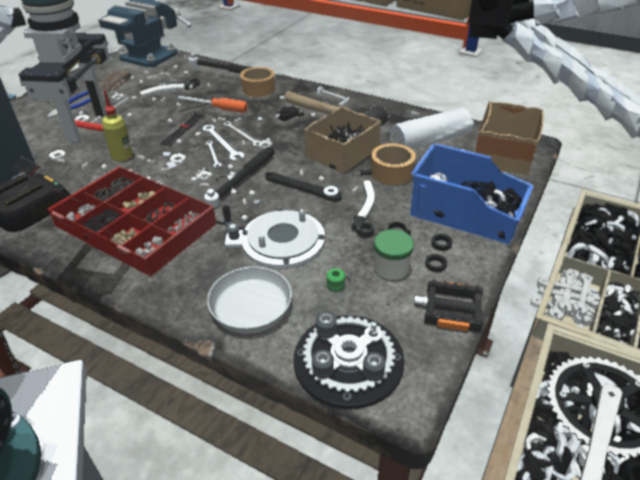

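The top view shows the plate with the chainring at about (423,270), the jig at (273,281), the dish at (347,328), the green look-alike at (345,253), the tub at (340,196), the pedal at (400,175) and the clamp knob near (258,325). In the side view three dark nuts stand at (326,321), (322,360) and (376,355), and one stud is bare at (373,330). 

Possible confusions:
- **Nuts:** green nut (345,253), black rings (326,150), (348,166) and (298,180).
- **Chainring:** the one in the crate at (485,120).
- **Dish:** the jig disc at (273,281).

I'm choosing the dark nuts on the plate at (423,270), and will check them in a close crop.

```bash
cat > h.py <<'E'
import numpy as np,cv2
from rig import *
C={n:camera_params(n) for n in("top","side")}
def img(n): return cv2.cvtColor(get_image(n),cv2.COLOR_RGB2BGR)
def ray(n,px,z):
    c=C[n];d=c["R"].T@np.linalg.solve(c["intrinsics"],[px[0],px[1],1.]);o=-c["R"].T@c["t"]
    return o+d*(z-o[2])/d[2]
def proj(n,X):
    c=C[n];p=c["intrinsics"]@(c["R"]@np.asarray(X,float)+c["t"]);return p[:2]/p[2]
E
python3 - <<'E'
from h import *
t=cv2.imread("pics/top0.png");s=cv2.imread("pics/side0.png")
a=cv2.resize(t[220:320,375:475],(400,400),interpolation=2)
b=cv2.resize(s[300:410,290:410],(400,400*110//120),interpolation=2)
c=cv2.resize(t[230:350,220:320],(390,400*120//100*39//40),interpolation=2)
o=np.zeros((600,800,3),np.uint8);o[:400,:400]=a;o[:366,400:800]=b
cv2.imwrite("pics/crop1.png",o)
for n,p,z in[("plate",(423,270),.02),("jig",(273.5,281),.02),("dish",(347.5,328),.028),("green",(345,253),.03)]:print(n,ray("top",p,z))
# dark plate blob, dish ring
g=cv2.cvtColor(t,cv2.COLOR_BGR2GRAY)
for nm,m in(("jigW",g>170),):
    n,l,st,ce=cv2.connectedComponentsWithStats(m.astype(np.uint8))
    for i in range(1,n):
        if st[i,4]>1500 and 200<ce[i][1]<400:print(st[i],ce[i])
E
```

```text
plate [0.54398549 0.0371187  0.02      ]
jig [0.51292136 0.34299478 0.02      ]
dish [0.42299646 0.18990931 0.028     ]
green [0.57348091 0.19796574 0.03      ]
[  512   125   128   191 12116] [592.29886101 230.67307692]
[ 236  242   76   93 4000] [273.17625 282.7105 ]
[  362   246   220   203 17795] [480.7227311 343.6443383]
[ 589  265   51   82 2200] [620.42318182 310.27818182]
[ 317  298   60   60 2803] [346.48127007 327.52194078]
```

View pics/crop1.png

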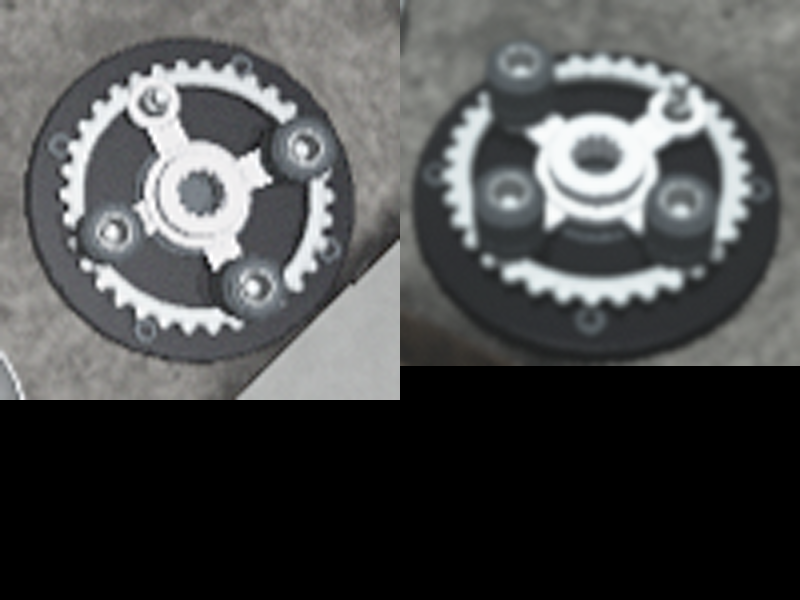

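The crop confirms three dark nuts, in top pixels at about (451,257), (404,278) and (439,292), with the bare stud at (414,245) and the boss hole at (425,268).

```bash
python3 - <<'E'
from h import *
tp={"a":(451.2,257.2),"b":(403.8,277.8),"c":(438.8,291.8)}
for k,p in tp.items(): print(k,ray("top",p,.055).round(4), proj("side",ray("top",p,.055)).round(1))
for p in((326,318.6),(323,357),(374.6,360)): print("side",ray("side",p,.055).round(4))
print("bare",ray("top",(413.8,245),.047),"boss",ray("top",(425.2,268),.037), ray("side",(290+195/3.333,300+155/3.333),.037))
A=ray("top",tp["a"],.055);B=ray("top",tp["b"],.055);Cc=ray("top",tp["c"],.055)
print("ctr",(A+B)/2,np.linalg.norm((A-B)[:2]),np.linalg.norm((A-Cc)[:2]),np.arctan2(*(A-Cc)[1::-1]))
# jig & dish edges
t=cv2.imread("pics/top0.png");s=cv2.imread("pics/side0.png")
c=cv2.resize(t[235:345,222:322],(400,440),interpolation=2)
b=cv2.resize(s[195:275,220:330],(400,291),interpolation=2)
o=np.zeros((600,800,3),np.uint8);o[:440,:400]=c;o[:291,400:]=b
cv2.imwrite("pics/crop2.png",o)
E
```

```text
a [ 0.5675 -0.0112  0.055 ] [374.9 358.7]
b [0.5241 0.0824 0.055 ] [327.  317.4]
c [0.4987 0.0142 0.055 ] [323.4 356.1]
side [0.522  0.0805 0.055 ]
side [0.4977 0.0128 0.055 ]
side [ 0.5664 -0.0132  0.055 ]
bare [0.59116399 0.06094515 0.047     ] boss [0.5464784  0.03633346 0.037     ] [0.54310672 0.03348106 0.037     ]
ctr [0.54580813 0.03563194 0.055     ] 0.1031217089093882 0.07334156600754493 -0.35299171328824586
```

View pics/crop2.png

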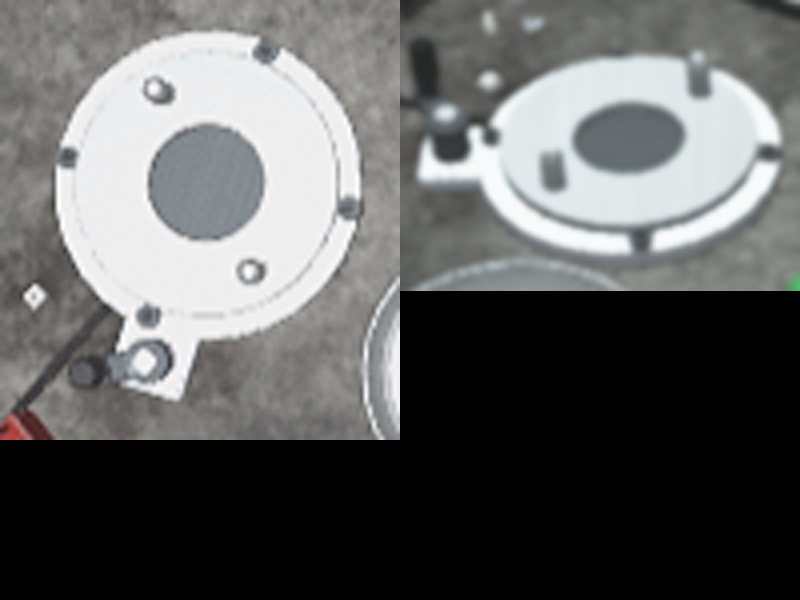

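The crop shows two dowel tips at crop pixels (155,87) and (247,270), the seat hole at (207,182), the hinge bolt at (147,362), and the black knob at (88,372).

```bash
python3 - <<'E'
from h import *
T=lambda x,y,z:ray("top",(222+x/4,235+y/4),z)
S=lambda x,y,z:ray("side",(220+(x-400)/3.636,195+y/3.636),z)
d1=T(153,87,.044);d2=T(246,270,.044);e1=S(697,58,.044);e2=S(551,152,.044)
print("dow top",d1,d2,(d1+d2)/2,np.linalg.norm(d1-d2));print("side",e1,e2,(e1+e2)/2,np.linalg.norm(e1-e2))
print("angle",np.arctan2(*(d1-d2)[1::-1]),np.arctan2(*(e1-e2)[1::-1]))
print("hole",T(207,182,.02),S(628,137,.02))
h=T(147,362,.04);k=T(87,370,.066);print("hinge",h,S(445,112,.04),"knob",k,S(424,45,.066))
c=(d1+d2)/2;print(np.linalg.norm((h-c)[:2]),np.linalg.norm((k-h)[:2]),np.arctan2(*(c-h)[1::-1]))
t=cv2.imread("pics/top0.png")
print("dish L/R/T/B", [ray("top",p,.028).round(4) for p in((313,328),(382,328),(347,293),(347,363.5))])
E
```

```text
dow top [0.55939998 0.36908314 0.044     ] [0.46944061 0.31834286 0.044     ] [0.5144203 0.343713  0.044    ] 0.1032824474150322
side [0.5565192  0.36463961 0.044     ] [0.46709724 0.31146922 0.044     ] [0.51180822 0.33805442 0.044     ] 0.10403546069889734
angle 0.5135552222368402 0.536440201169908
hole [0.51395906 0.34252747 0.02      ] [0.51183701 0.33992917 0.02      ]
hinge [0.42310933 0.36581079 0.04      ] [0.42132826 0.36354306 0.04      ] knob [0.41941223 0.39059881 0.066     ] [0.41749831 0.38876593 0.066     ]
0.09394682176008429 0.02506221662079178 -0.23744070198623227
dish L/R/T/B [array([0.421 , 0.2588, 0.028 ]), array([0.425 , 0.1212, 0.028 ]), array([0.4924, 0.1922, 0.028 ]), array([0.3543, 0.1896, 0.028 ])]
```

```bash
cat > go.py <<'E'
import sys,numpy as np
from rig import get_state
from scipy.spatial.transform import Rotation as Ro
# usage: go.py x y z q6target -> shift in tool axes (mm), rz to bring q6 there; or 5th arg 'y': q6 is world yaw of tool y instead
s=get_state();R=Ro.from_quat(s["orientation"]).as_matrix();p=s["tcp_pos"];q=s["qpos"]
psi=np.arctan2(R[1,1],R[0,1])
print("t",round(s["time"],1),"tcp",p.round(4),"psi",round(psi,3),"q6",q[5].round(3),"w",round(s["gripper_width"],4),"F",np.round(s["force"],1),"ff",np.round(s["finger_force"],1),"z",R[:,2].round(4))
if len(sys.argv)>4:
    x,y,z,a=map(float,sys.argv[1:5]);t=np.array([x,y,z])
    q1=np.arctan2(y,x)-np.arcsin(.0565/np.hypot(x,y))
    if len(sys.argv)>5: rz=(psi-a+np.pi/2)%np.pi-np.pi/2; print("q6 end",(q1-(psi-rz)+np.pi)%(2*np.pi)-np.pi)
    else: rz=a-q[5]-(q1-q[0])
    print("shift",(R.T@(t-p)*1000).round(1),"rz",round(rz,3))
E
python3 go.py .567 -.0122 .12 2.45
```

```text
t 0.1 tcp [0.2057 0.5096 0.2044] psi 1.187 q6 -0.103 w 0.0944 F [-0.2 -0.   1.1] ff 0.0 z [-9.0e-04 -1.7e-03 -1.0e+00]
shift [-530.4 -348.4   85. ] rz 3.758
```

```bash
R="-530 -348 40 0 0 1.9"; python3 -m jog '-530 -348 40 0 0 1.9;-530 -348 40 0 0 1.9;-530 -348 40 0 0 1.9;-530 -348 40 0 0 1.9;-530 -348 40 0 0 1.9;-530 -348 40 0 0 1.9;-530 -348 40 0 0 1.9;-530 -348 40 0 0 1.9;-530 -348 40 0 0 1.9;-530 -348 40 0 0 1.9;-530 -348 40 0 0 1.9;-530 -348 40 0 0 1.9;-530 -348 40 0 0 1.9;-530 -348 40 0 0 1.9;-530 -348 40 0 0 1.9;-530 -348 40 0 0 1.9;-530 -348 40 0 0 1.9;-530 -348 40 0 0 1.9' 90; python3 go.py .567 -.0122 .075 2.45
```

```text
time: 1.9
tcp_pos: [0.5667, -0.0099, 0.1659]
orientation: [0.909, 0.417, 0.0, 0.0]
force: [-0.2, 0.7, -0.5]
gripper_width: 0.0612
finger_force: 0.0
t 1.9 tcp [ 0.5667 -0.0099  0.1659] psi -0.711 q6 0.593 w 0.0612 F [-0.2  0.7 -0.5] ff 0.0 z [ 7.e-04  1.e-04 -1.e+00]
shift [-1.6  1.6 90.9] rz 1.86
```

```bash
python3 -m jog '-1.6 1.6 90 0 0 1.86;-1.6 1.6 90 0 0 1.86;-1.6 1.6 90 0 0 1.86;-1.6 1.6 90 0 0 1.86;-1.6 1.6 90 0 0 1.86;-1.6 1.6 90 0 0 1.86;-1.6 1.6 90 0 0 1.86;-1.6 1.6 90 0 0 1.86;-1.6 1.6 90 0 0 1.86;-1.6 1.6 90 0 0 1.86;-1.6 1.6 90 0 0 1.86;-1.6 1.6 90 0 0 1.86;-1.6 1.6 90 0 0 1.86;-1.6 1.6 90 0 0 1.86;-1.6 1.6 90 0 0 1.86'; python3 go.py .567 -.0122 .040 2.45
```

```text
time: 3.4
tcp_pos: [0.5672, -0.0128, 0.0757]
orientation: [0.878, -0.479, 0.0, -0.0]
force: [-0.0, -0.2, 0.4]
gripper_width: 0.0609
finger_force: 0.0
t 3.4 tcp [ 0.5672 -0.0128  0.0757] psi -2.571 q6 2.448 w 0.0609 F [-0.  -0.2  0.4] ff 0.0 z [ 4.e-04  1.e-04 -1.e+00]
shift [-0.6 -0.2 35.7] rz 0.001
```

```bash
python3 - <<'E'
from h import *
t=img("top");s=img("side")
o=np.zeros((600,800,3),np.uint8)
o[:480,:400]=cv2.resize(t[210:330,370:470],(400,480),interpolation=2)
o[:480,400:]=cv2.resize(s[290:410,300:400],(400,480),interpolation=2)
cv2.imwrite("pics/n1.png",o)
E
```

```text
(no output)
```

View pics/n1.png

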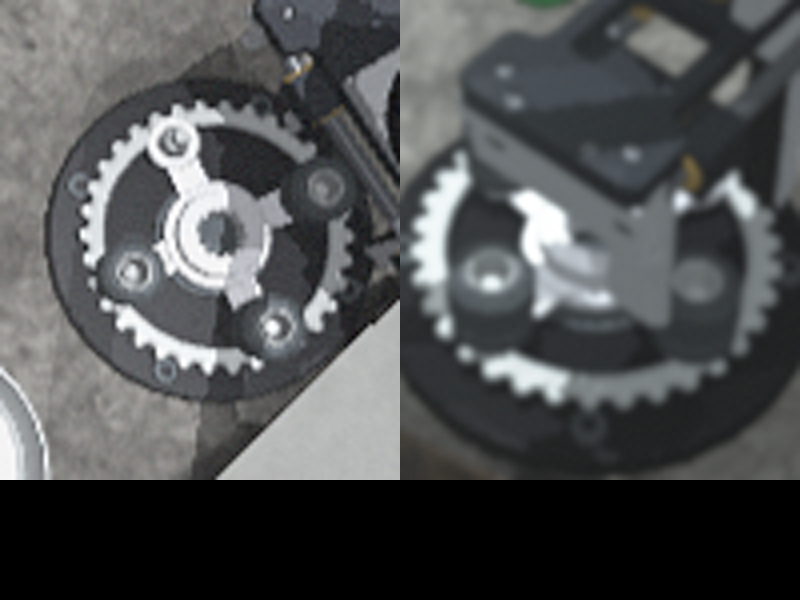

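The nut at (451,257) sits just inside the fingers, and no finger overlaps its neighbours. Descend and grip.

```bash
python3 -m jog '-.5 0 12 0 0 0;-.5 0 24 0 0 0;-.5 0 36 0 0 0;-.5 0 36 0 0 0;-.5 0 36 0 0 0'; python3 -m jog '-.5 0 0 0 0 0;-.5 0 0 0 0 0;-.5 0 0 0 0 0;-.5 0 0 0 0 0;-.5 0 0 0 0 0;-.5 0 0 0 0 0' 255;python3 go.py
```

```text
time: 4.0
tcp_pos: [0.5664, -0.013, 0.0384]
orientation: [0.877, -0.48, -0.001, 0.0]
force: [-1.0, 0.5, -0.3]
gripper_width: 0.0606
finger_force: 0.0
time: 4.6
tcp_pos: [0.5675, -0.0122, 0.0401]
orientation: [0.877, -0.48, 0.001, -0.001]
force: [2.4, 1.9, 1.3]
gripper_width: 0.0317
finger_force: 30.0
t 4.6 tcp [ 0.5675 -0.0122  0.0401] psi -2.573 q6 2.451 w 0.0317 F [2.4 1.9 1.3] ff 30.0 z [ 2.1e-03  6.0e-04 -1.0e+00]
```

```bash
python3 -m jog '0 0 -.2 0 0 -.14;0 0 -.4 0 0 -.28;0 0 -.5 0 0 -.42;0 0 -.7 0 0 -.56;0 0 -.9 0 0 -.7;0 0 -1.1 0 0 -.84;0 0 -1.2 0 0 -.98;0 0 -1.4 0 0 -1.12;0 0 -1.6 0 0 -1.26;0 0 -1.8 0 0 -1.4;0 0 -2 0 0 -1.54;0 0 -2.1 0 0 -1.68;0 0 -2.3 0 0 -1.82;0 0 -2.5 0 0 -1.96;0 0 -2.7 0 0 -2.1;0 0 -2.9 0 0 -2.24;0 0 -3 0 0 -2.38;0 0 -3 0 0 -2.4' ;python3 go.py
```

```text
time: 6.4
tcp_pos: [0.5678, -0.0102, 0.0426]
orientation: [0.765, 0.645, 0.002, -0.001]
force: [2.5, 5.4, -0.5]
gripper_width: 0.0311
finger_force: 30.0
t 6.4 tcp [ 0.5678 -0.0102  0.0426] psi -0.17 q6 0.048 w 0.0311 F [ 2.5  5.4 -0.5] ff 30.0 z [ 0.0026  0.0044 -1.    ]
```

```bash
python3 -m jog '0 0 -.2 0 0 -.14;0 0 -.4 0 0 -.28;0 0 -.5 0 0 -.42;0 0 -.7 0 0 -.56;0 0 -.9 0 0 -.7;0 0 -1.1 0 0 -.84;0 0 -1.2 0 0 -.98;0 0 -1.4 0 0 -1.12;0 0 -1.6 0 0 -1.26;0 0 -1.8 0 0 -1.4;0 0 -2 0 0 -1.54;0 0 -2.1 0 0 -1.68;0 0 -2.3 0 0 -1.82;0 0 -2.5 0 0 -1.96;0 0 -2.7 0 0 -2.1;0 0 -2.9 0 0 -2.24;0 0 -3 0 0 -2.38;0 0 -3.2 0 0 -2.5;0 0 -3.2 0 0 -2.5' ;python3 go.py; python3 -m jog '0 0 -3 0 0 0;0 0 -3 0 0 0;0 0 -3 0 0 0'
```

```text
time: 8.3
tcp_pos: [0.5659, -0.012, 0.0451]
orientation: [-0.369, 0.929, 0.001, -0.001]
force: [-0.4, 1.8, -0.4]
gripper_width: 0.0322
finger_force: 30.0
t 8.3 tcp [ 0.5659 -0.012   0.0451] psi 2.327 q6 -2.449 w 0.0322 F [-0.4  1.8 -0.4] ff 30.0 z [-0.0019  0.001  -1.    ]
time: 8.6
tcp_pos: [0.5659, -0.0123, 0.0484]
orientation: [-0.369, 0.93, 0.001, -0.001]
force: [-2.5, 1.3, -1.6]
gripper_width: 0.0315
finger_force: 30.0
```

Vertical force after the lift is just the nut's weight, so it looks free. Lift further and head for the dish.

```bash
python3 -m jog '0 0 -10 0 0 0;0 0 -25 0 0 0;0 0 -45 0 0 0;0 0 -65 0 0 0;0 0 -65 0 0 0;0 0 -65 0 0 0';python3 go.py .43 .2 .11 0; python3 - <<'E'
from h import *
t=img("top");s=img("side")
o=np.zeros((480,800,3),np.uint8)
o[:480,:400]=cv2.resize(t[210:330,370:470],(400,480),interpolation=2)
o[:480,400:]=cv2.resize(s[270:410,290:407],(400,480),interpolation=2)
cv2.imwrite("pics/n2.png",o)
E
```

```text
time: 9.2
tcp_pos: [0.5677, -0.013, 0.1152]
orientation: [-0.369, 0.929, -0.001, 0.001]
force: [0.1, -0.6, -1.2]
gripper_width: 0.0317
finger_force: 30.0
t 9.2 tcp [ 0.5677 -0.013   0.1152] psi 2.327 q6 -2.449 w 0.0317 F [ 0.1 -0.6 -1.2] ff 30.0 z [ 3.4e-03 -9.0e-04 -1.0e+00]
shift [-45.9 249.5   4.6] rz 2.011
```

View pics/n2.png

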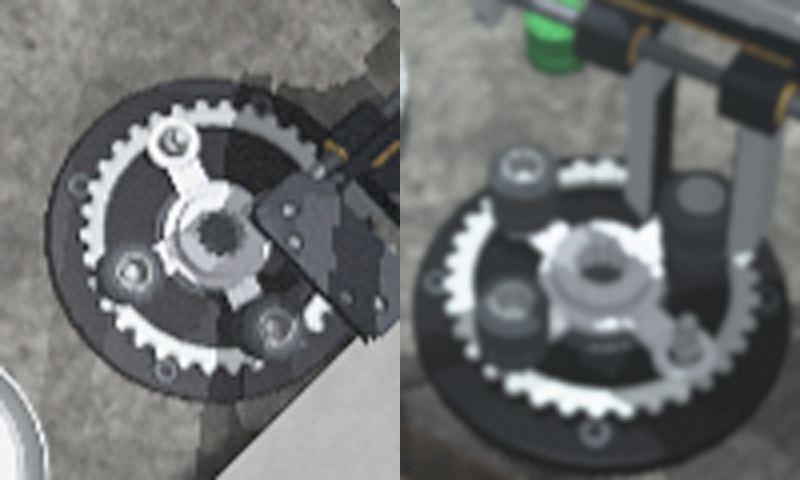

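The nut is held between the fingers clear of its stud, and the two other nuts are still on theirs. Now locate the dish again.

```bash
cat > dish.py <<'E'
from h import *
t=img("top");g=cv2.cvtColor(t,cv2.COLOR_BGR2GRAY)
n,l,st,ce=cv2.connectedComponentsWithStats((g[270:400,285:420]>170).astype(np.uint8))
i=1+st[1:,4].argmax();x,y,w,h,a=st[i]
print("dish bbox",x+285,y+270,w,h,a,"ctr",(ray("top",(x+285+w/2-.5,y+270+h/2-.5),.003)+[-.001,-.0015,0]).round(4))
E
python3 dish.py;python3 go.py .445 .19 .1 0
```

```text
dish bbox 317 297 60 62 2824 ctr [0.4221 0.1893 0.003 ]
t 9.3 tcp [ 0.566  -0.0126  0.1125] psi 2.327 q6 -2.449 w 0.0318 F [-0.4 -0.5 -1.6] ff 30.0 z [-2.e-03  1.e-04 -1.e+00]
shift [-51.  230.4  12.7] rz 2.04
```

```bash
python3 -m jog '-51 230 0 0 0 2.04;-51 230 0 0 0 2.04;-51 230 0 0 0 2.04;-51 230 0 0 0 2.04;-51 230 0 0 0 2.04;-51 230 0 0 0 2.04;-51 230 0 0 0 2.04;-51 230 0 0 0 2.04;-51 230 0 0 0 2.04;-51 230 0 0 0 2.04;-51 230 0 0 0 2.04;-51 230 0 0 0 2.04;-51 230 0 0 0 2.04;-51 230 0 0 0 2.04;-51 230 0 0 0 2.04;-51 230 0 0 0 2.04';python3 go.py .447 .189 .033 0
```

```text
time: 10.95
tcp_pos: [0.4455, 0.1896, 0.1129]
orientation: [0.598, 0.802, -0.001, -0.0]
force: [-0.1, 0.2, -1.9]
gripper_width: 0.0319
finger_force: 30.0
t 10.9 tcp [0.4455 0.1896 0.1129] psi 0.29 q6 -0.005 w 0.0319 F [-0.1  0.2 -1.9] ff 30.0 z [-1.5e-03 -4.0e-04 -1.0e+00]
shift [-1.   1.4 79.9] rz 0.007
```

```bash
python3 -m jog '0 0 25 0 0 0;0 0 50 0 0 0;0 0 70 0 0 0;0 0 80 0 0 0;0 0 80 0 0 0';python3 go.py; python3 -m jog '0 0 0 0 0 0;0 0 0 0 0 0;0 0 0 0 0 0;0 0 0 0 0 0' 140;  python3 -m jog '0 0 -30 0 0 0;0 0 -70 0 0 0;0 0 -90 0 0 0;0 0 -90 0 0 0' ; python3 go.py .4982 .0135 .12 2.45
```

```text
time: 11.45
tcp_pos: [0.4446, 0.1893, 0.0319]
orientation: [0.598, 0.801, -0.002, -0.001]
force: [-0.2, -0.3, -2.3]
gripper_width: 0.0322
finger_force: 30.0
t 11.4 tcp [0.4446 0.1893 0.0319] psi 0.288 q6 -0.003 w 0.0322 F [-0.2 -0.3 -2.3] ff 30.0 z [-0.0038 -0.0011 -1.    ]
time: 11.85
tcp_pos: [0.4468, 0.19, 0.0348]
orientation: [0.599, 0.801, 0.001, 0.001]
force: [-0.2, 0.3, 0.2]
gripper_width: 0.0422
finger_force: 0.0
time: 12.25
tcp_pos: [0.4487, 0.1906, 0.1282]
orientation: [0.599, 0.801, 0.004, 0.003]
force: [0.3, 0.1, -0.4]
gripper_width: 0.0425
finger_force: 0.0
t 12.2 tcp [0.4487 0.1906 0.1282] psi 0.287 q6 -0.002 w 0.0425 F [ 0.3  0.1 -0.4] ff 0.0 z [ 0.0088  0.0027 -1.    ]
shift [-183.9   -2.7    8.1] rz 2.824
```

```bash
python3 -m jog '-183 -2 0 0 0 2.82;-183 -2 0 0 0 2.82;-183 -2 0 0 0 2.82;-183 -2 0 0 0 2.82;-183 -2 0 0 0 2.82;-183 -2 0 0 0 2.82;-183 -2 0 0 0 2.82;-183 -2 0 0 0 2.82;-183 -2 0 0 0 2.82;-183 -2 0 0 0 2.82;-183 -2 0 0 0 2.82;-183 -2 0 0 0 2.82;-183 -2 0 0 0 2.82;-183 -2 0 0 0 2.82;-183 -2 0 0 0 2.82;-183 -2 0 0 0 2.82;-183 -2 0 0 0 2.82;-183 -2 0 0 0 2.82;-183 -2 0 0 0 2.82;-183 -2 0 0 0 2.82' 90;python3 go.py .4982 .0135 .040 2.45
```

```text
time: 14.25
tcp_pos: [0.495, 0.0137, 0.1219]
orientation: [0.887, -0.463, -0.001, 0.0]
force: [-0.2, -0.2, -0.5]
gripper_width: 0.0606
finger_force: 0.0
t 14.2 tcp [0.495  0.0137 0.1219] psi -2.533 q6 2.446 w 0.0606 F [-0.2 -0.2 -0.5] ff 0.0 z [-2.7e-03  3.0e-04 -1.0e+00]
shift [ 2.2 -2.7 81.9] rz 0.004
```

```bash
python3 -m jog '2 -2.5 25 0 0 0;2 -2.5 50 0 0 0;2 -2.5 66 0 0 0;2 -2.5 75 0 0 0;2 -2.5 82 0 0 0;2 -2.5 82 0 0 0'; python3 -m jog '0 0 0 0 0 0;0 0 0 0 0 0;0 0 0 0 0 0;0 0 0 0 0 0;0 0 0 0 0 0;0 0 0 0 0 0' 255;python3 go.py .4982 .0135 .040 2.45
```

```text
time: 14.85
tcp_pos: [0.4985, 0.0135, 0.0408]
orientation: [0.887, -0.462, -0.001, 0.0]
force: [0.1, 0.5, 1.0]
gripper_width: 0.0609
finger_force: 0.0
time: 15.45
tcp_pos: [0.4995, 0.0135, 0.0422]
orientation: [0.887, -0.463, 0.001, -0.0]
force: [1.0, -0.3, 1.6]
gripper_width: 0.0316
finger_force: 30.0
t 15.4 tcp [0.4995 0.0135 0.0422] psi -2.533 q6 2.446 w 0.0316 F [ 1.  -0.3  1.6] ff 30.0 z [ 1.3e-03  1.0e-04 -1.0e+00]
shift [-0.8  1.1  2.2] rz 0.004
```

Good grip; unscrew in two sweeps without regripping.

```bash
python3 -m jog '0 0 -.2 0 0 -.14;0 0 -.4 0 0 -.28;0 0 -.5 0 0 -.42;0 0 -.7 0 0 -.56;0 0 -.9 0 0 -.7;0 0 -1.1 0 0 -.84;0 0 -1.2 0 0 -.98;0 0 -1.4 0 0 -1.12;0 0 -1.6 0 0 -1.26;0 0 -1.8 0 0 -1.4;0 0 -2 0 0 -1.54;0 0 -2.1 0 0 -1.68;0 0 -2.3 0 0 -1.82;0 0 -2.5 0 0 -1.96;0 0 -2.7 0 0 -2.1;0 0 -2.9 0 0 -2.24;0 0 -3 0 0 -2.38;0 0 -3 0 0 -2.4' ;python3 go.py
python3 -m jog '0 0 -.2 0 0 -.14;0 0 -.4 0 0 -.28;0 0 -.5 0 0 -.42;0 0 -.7 0 0 -.56;0 0 -.9 0 0 -.7;0 0 -1.1 0 0 -.84;0 0 -1.2 0 0 -.98;0 0 -1.4 0 0 -1.12;0 0 -1.6 0 0 -1.26;0 0 -1.8 0 0 -1.4;0 0 -2 0 0 -1.54;0 0 -2.1 0 0 -1.68;0 0 -2.3 0 0 -1.82;0 0 -2.5 0 0 -1.96;0 0 -2.7 0 0 -2.1;0 0 -2.9 0 0 -2.24;0 0 -3 0 0 -2.38;0 0 -3.2 0 0 -2.5;0 0 -3.2 0 0 -2.5' ;python3 go.py; python3 -m jog '0 0 -3 0 0 0;0 0 -3 0 0 0;0 0 -3 0 0 0'
```

```text
time: 17.25
tcp_pos: [0.499, 0.015, 0.0443]
orientation: [0.752, 0.659, 0.001, -0.001]
force: [0.4, 4.6, -2.0]
gripper_width: 0.0316
finger_force: 30.0
t 17.2 tcp [0.499  0.015  0.0443] psi -0.132 q6 0.046 w 0.0316 F [ 0.4  4.6 -2. ] ff 30.0 z [-3.0e-04  3.3e-03 -1.0e+00]
time: 19.15
tcp_pos: [0.4982, 0.0131, 0.0473]
orientation: [-0.387, 0.922, 0.0, -0.001]
force: [-1.2, 0.4, -0.8]
gripper_width: 0.0316
finger_force: 30.0
t 19.1 tcp [0.4982 0.0131 0.0473] psi 2.365 q6 -2.451 w 0.0316 F [-1.2  0.4 -0.8] ff 30.0 z [-2.2e-03 -7.0e-04 -1.0e+00]
time: 19.45
tcp_pos: [0.4983, 0.0131, 0.0503]
orientation: [-0.387, 0.922, 0.0, -0.001]
force: [-1.5, -1.9, -4.3]
gripper_width: 0.0318
finger_force: 30.0
```

```bash
python3 -m jog '0 0 -3 0 0 0;0 0 -3 0 0 0;0 0 -3 0 0 0'; python3 -m jog '0 0 0 0 0 0;0 0 0 0 0 0'
```

```text
time: 19.75
tcp_pos: [0.4977, 0.0129, 0.0515]
orientation: [-0.387, 0.922, 0.0, -0.002]
force: [1.0, -3.1, -18.9]
gripper_width: 0.0317
finger_force: 30.0
time: 19.95
tcp_pos: [0.4976, 0.0129, 0.052]
orientation: [-0.388, 0.922, 0.0, -0.002]
force: [0.8, -4.2, -17.4]
gripper_width: 0.0316
finger_force: 30.0
```

Still on the thread; ease off, regrip and turn about 1.9 rad more.

```bash
python3 -m jog '0 0 4 0 0 0;0 0 6 0 0 0;0 0 6 0 0 0'; python3 -m jog '0 0 0 0 0 0;0 0 0 0 0 0;0 0 0 0 0 0' 140; python3 -m jog '0 0 0 0 0 1.9;0 0 0 0 0 1.9;0 0 0 0 0 1.9;0 0 0 0 0 1.9;0 0 0 0 0 1.9;0 0 0 0 0 1.9;0 0 0 0 0 1.9;0 0 0 0 0 1.9;0 0 0 0 0 1.9;0 0 0 0 0 1.9;0 0 0 0 0 1.9;0 0 0 0 0 1.9;0 0 0 0 0 1.9;0 0 0 0 0 1.9;0 0 0 0 0 1.9'; python3 -m jog '0 0 0 0 0 0;0 0 0 0 0 0;0 0 0 0 0 0;0 0 0 0 0 0' 255;python3 go.py
```

```text
time: 20.25
tcp_pos: [0.4994, 0.0139, 0.0507]
orientation: [-0.388, 0.922, 0.0, 0.001]
force: [-3.4, -1.8, -6.2]
gripper_width: 0.0314
finger_force: 30.0
time: 20.55
tcp_pos: [0.5017, 0.0139, 0.0508]
orientation: [-0.388, 0.922, -0.001, 0.003]
force: [-0.5, 0.5, 0.5]
gripper_width: 0.0423
finger_force: 0.0
time: 22.05
tcp_pos: [0.4999, 0.0136, 0.0488]
orientation: [0.523, 0.852, 0.001, 0.001]
force: [1.0, 0.3, 0.3]
gripper_width: 0.0423
finger_force: 0.0
time: 22.45
tcp_pos: [0.4995, 0.0137, 0.0482]
orientation: [0.524, 0.852, 0.0, 0.0]
force: [-0.3, 0.9, 0.0]
gripper_width: 0.0319
finger_force: 30.0
t 22.4 tcp [0.4995 0.0137 0.0482] psi 0.467 q6 -0.554 w 0.0319 F [-0.3  0.9  0. ] ff 30.0 z [ 1.e-03  5.e-04 -1.e+00]
```

```bash
python3 -m jog '0 0 -.2 0 0 -.14;0 0 -.4 0 0 -.28;0 0 -.5 0 0 -.42;0 0 -.7 0 0 -.56;0 0 -.9 0 0 -.7;0 0 -1.1 0 0 -.84;0 0 -1.2 0 0 -.98;0 0 -1.4 0 0 -1.12;0 0 -1.6 0 0 -1.26;0 0 -1.8 0 0 -1.4;0 0 -2 0 0 -1.54;0 0 -2.1 0 0 -1.68;0 0 -2.3 0 0 -1.82;0 0 -2.4 0 0 -1.9;0 0 -2.4 0 0 -1.9';python3 -m jog '0 0 -4 0 0 0;0 0 -6 0 0 0;0 0 -6 0 0 0'; python3 go.py
```

```text
time: 23.95
tcp_pos: [0.4993, 0.0148, 0.0507]
orientation: [-0.388, 0.922, 0.001, 0.001]
force: [0.7, 5.1, 3.6]
gripper_width: 0.0313
finger_force: 30.0
time: 24.25
tcp_pos: [0.499, 0.0145, 0.0562]
orientation: [-0.387, 0.922, 0.001, 0.0]
force: [-0.5, 4.8, -0.1]
gripper_width: 0.0316
finger_force: 29.9
t 24.2 tcp [0.499  0.0145 0.0562] psi 2.366 q6 -2.452 w 0.0316 F [-0.5  4.8 -0.1] ff 29.9 z [-2.0e-04  2.2e-03 -1.0e+00]
```

Free now. Lift, re-locate the dish, and carry the nut over.

```bash
python3 -m jog '0 0 -10 0 0 0;0 0 -20 0 0 0;0 0 -40 0 0 0;0 0 -65 0 0 0;0 0 -65 0 0 0;0 0 -65 0 0 0';python3 dish.py; python3 go.py .4095 .211 .12 0
```

```text
time: 24.85
tcp_pos: [0.4993, 0.0128, 0.1217]
orientation: [-0.387, 0.922, -0.001, 0.0]
force: [0.3, -0.0, -1.7]
gripper_width: 0.0312
finger_force: 30.0
dish bbox 317 298 59 61 2601 ctr [0.421  0.1903 0.003 ]
t 24.9 tcp [0.4986 0.013  0.1205] psi 2.366 q6 -2.454 w 0.0318 F [-0.4  0.3 -1.8] ff 30.0 z [-1.1e-03 -6.0e-04 -1.0e+00]
shift [-79.1 202.2   0.5] rz 2.014
```

```bash
python3 -m jog '-79 202 0 0 0 2.0;-79 202 0 0 0 2.0;-79 202 0 0 0 2.0;-79 202 0 0 0 2.0;-79 202 0 0 0 2.0;-79 202 0 0 0 2.0;-79 202 0 0 0 2.0;-79 202 0 0 0 2.0;-79 202 0 0 0 2.0;-79 202 0 0 0 2.0;-79 202 0 0 0 2.0;-79 202 0 0 0 2.0;-79 202 0 0 0 2.0;-79 202 0 0 0 2.0;-79 202 0 0 0 2.0;-79 202 0 0 0 2.0'; python3 -m jog '0 0 25 0 0 0;0 0 50 0 0 0;0 0 70 0 0 0;0 0 82 0 0 0;0 0 82 0 0 0;0 0 82 0 0 0'; python3 go.py
```

```text
time: 26.5
tcp_pos: [0.4093, 0.2108, 0.12]
orientation: [0.565, 0.825, -0.001, -0.001]
force: [1.5, -1.1, -1.0]
gripper_width: 0.0313
finger_force: 30.0
time: 27.1
tcp_pos: [0.4103, 0.2113, 0.0397]
orientation: [0.566, 0.824, 0.0, 0.0]
force: [1.0, -0.1, -1.7]
gripper_width: 0.0312
finger_force: 30.0
t 27.1 tcp [0.4103 0.2113 0.0397] psi 0.368 q6 -0.015 w 0.0312 F [ 1.  -0.1 -1.7] ff 30.0 z [ 5.e-04  2.e-04 -1.e+00]
```

```bash
python3 -m jog '0 0 0 0 0 0;0 0 0 0 0 0;0 0 0 0 0 0;0 0 0 0 0 0' 140;  python3 -m jog '0 0 -30 0 0 0;0 0 -60 0 0 0;0 0 -80 0 0 0;0 0 -80 0 0 0' ; python3 go.py .523 .0815 .12 2.45
```

```text
time: 27.5
tcp_pos: [0.4104, 0.2114, 0.04]
orientation: [0.566, 0.824, 0.001, 0.0]
force: [-0.2, 0.1, 0.3]
gripper_width: 0.0422
finger_force: 0.0
time: 27.9
tcp_pos: [0.4123, 0.2121, 0.1231]
orientation: [0.566, 0.824, 0.003, 0.002]
force: [-0.0, -0.5, -0.2]
gripper_width: 0.0424
finger_force: 0.0
t 27.9 tcp [0.4123 0.2121 0.1231] psi 0.367 q6 -0.014 w 0.0424 F [-0.  -0.5 -0.2] ff 0.0 z [ 0.0074  0.0028 -1.    ]
shift [-161.6   56.4    3.5] rz 2.769
```

```bash
python3 -m jog '-162 56 0 0 0 2.77;-162 56 0 0 0 2.77;-162 56 0 0 0 2.77;-162 56 0 0 0 2.77;-162 56 0 0 0 2.77;-162 56 0 0 0 2.77;-162 56 0 0 0 2.77;-162 56 0 0 0 2.77;-162 56 0 0 0 2.77;-162 56 0 0 0 2.77;-162 56 0 0 0 2.77;-162 56 0 0 0 2.77;-162 56 0 0 0 2.77;-162 56 0 0 0 2.77;-162 56 0 0 0 2.77;-162 56 0 0 0 2.77;-162 56 0 0 0 2.77;-162 56 0 0 0 2.77;-162 56 0 0 0 2.77;-162 56 0 0 0 2.77' 90;python3 go.py .5238 .082 .041 2.45
```

```text
time: 29.9
tcp_pos: [0.5195, 0.0801, 0.1176]
orientation: [0.915, -0.404, -0.001, 0.001]
force: [0.6, -0.4, 0.1]
gripper_width: 0.0612
finger_force: 0.0
t 29.9 tcp [0.5195 0.0801 0.1176] psi -2.403 q6 2.448 w 0.0612 F [ 0.6 -0.4  0.1] ff 0.0 z [-0.0025 -0.     -1.    ]
shift [ 1.6 -4.6 76.6] rz -0.001
```

```bash
python3 -m jog '1.6 -3.5 25 0 0 0;1.6 -3.5 50 0 0 0;1.6 -3.5 66 0 0 0;1.6 -3.5 76 0 0 0;1.6 -3.5 77 0 0 0;1.6 -3.5 77 0 0 0'; python3 -m jog '0 0 0 0 0 0;0 0 0 0 0 0;0 0 0 0 0 0;0 0 0 0 0 0;0 0 0 0 0 0;0 0 0 0 0 0' 255;python3 go.py .5238 .082 .040 2.45
```

```text
time: 30.5
tcp_pos: [0.5242, 0.0813, 0.0424]
orientation: [0.915, -0.404, 0.0, -0.0]
force: [-0.8, 0.3, -0.7]
gripper_width: 0.0607
finger_force: 0.0
time: 31.1
tcp_pos: [0.5246, 0.0814, 0.0429]
orientation: [0.915, -0.404, 0.001, -0.0]
force: [-0.1, 0.4, 2.1]
gripper_width: 0.0318
finger_force: 30.0
t 31.1 tcp [0.5246 0.0814 0.0429] psi -2.403 q6 2.45 w 0.0318 F [-0.1  0.4  2.1] ff 30.0 z [ 1.4e-03  4.0e-04 -1.0e+00]
shift [-1.   0.2  2.9] rz -0.001
```

```bash
python3 -m jog '0 0 -.2 0 0 -.14;0 0 -.4 0 0 -.28;0 0 -.5 0 0 -.42;0 0 -.7 0 0 -.56;0 0 -.9 0 0 -.7;0 0 -1.1 0 0 -.84;0 0 -1.2 0 0 -.98;0 0 -1.4 0 0 -1.12;0 0 -1.6 0 0 -1.26;0 0 -1.8 0 0 -1.4;0 0 -2 0 0 -1.54;0 0 -2.1 0 0 -1.68;0 0 -2.3 0 0 -1.82;0 0 -2.5 0 0 -1.96;0 0 -2.7 0 0 -2.1;0 0 -2.9 0 0 -2.24;0 0 -3 0 0 -2.38;0 0 -3 0 0 -2.4' ;python3 go.py
python3 -m jog '0 0 -.2 0 0 -.14;0 0 -.4 0 0 -.28;0 0 -.5 0 0 -.42;0 0 -.7 0 0 -.56;0 0 -.9 0 0 -.7;0 0 -1.1 0 0 -.84;0 0 -1.2 0 0 -.98;0 0 -1.4 0 0 -1.12;0 0 -1.6 0 0 -1.26;0 0 -1.8 0 0 -1.4;0 0 -2 0 0 -1.54;0 0 -2.1 0 0 -1.68;0 0 -2.3 0 0 -1.82;0 0 -2.5 0 0 -1.96;0 0 -2.7 0 0 -2.1;0 0 -2.9 0 0 -2.24;0 0 -3 0 0 -2.38;0 0 -3.2 0 0 -2.5;0 0 -3.2 0 0 -2.5' ;python3 go.py; python3 -m jog '0 0 -3 0 0 0;0 0 -4 0 0 0;0 0 -4 0 0 0;0 0 -4 0 0 0'
```

```text
time: 32.9
tcp_pos: [0.5241, 0.0843, 0.0451]
orientation: [0.707, 0.707, 0.002, -0.002]
force: [0.8, 6.8, -0.8]
gripper_width: 0.0316
finger_force: 30.0
t 32.9 tcp [0.5241 0.0843 0.0451] psi 0.0 q6 0.047 w 0.0316 F [ 0.8  6.8 -0.8] ff 30.0 z [ 5.0e-04  5.9e-03 -1.0e+00]
time: 34.8
tcp_pos: [0.5229, 0.0816, 0.0478]
orientation: [-0.447, 0.895, 0.001, -0.001]
force: [-0.4, 0.6, -0.2]
gripper_width: 0.0314
finger_force: 30.0
t 34.8 tcp [0.5229 0.0816 0.0478] psi 2.497 q6 -2.45 w 0.0314 F [-0.4  0.6 -0.2] ff 30.0 z [-2.7e-03  5.0e-04 -1.0e+00]
time: 35.2
tcp_pos: [0.5228, 0.0813, 0.0513]
orientation: [-0.446, 0.895, 0.001, -0.001]
force: [-1.7, 1.4, -6.9]
gripper_width: 0.0318
finger_force: 30.0
```

Not clearly free (-6.9 N), so regrip and turn again.

```bash
python3 -m jog '0 0 3 0 0 0;0 0 4 0 0 0;0 0 4 0 0 0'; python3 -m jog '0 0 0 0 0 0;0 0 0 0 0 0;0 0 0 0 0 0' 140; python3 -m jog '0 0 0 0 0 1.9;0 0 0 0 0 1.9;0 0 0 0 0 1.9;0 0 0 0 0 1.9;0 0 0 0 0 1.9;0 0 0 0 0 1.9;0 0 0 0 0 1.9;0 0 0 0 0 1.9;0 0 0 0 0 1.9;0 0 0 0 0 1.9;0 0 0 0 0 1.9;0 0 0 0 0 1.9;0 0 0 0 0 1.9;0 0 0 0 0 1.9;0 0 0 0 0 1.9'; python3 -m jog '0 0 0 0 0 0;0 0 0 0 0 0;0 0 0 0 0 0;0 0 0 0 0 0' 255;python3 go.py
```

```text
time: 35.5
tcp_pos: [0.5233, 0.0817, 0.0487]
orientation: [-0.447, 0.895, 0.001, -0.001]
force: [-4.9, 2.0, -1.6]
gripper_width: 0.0317
finger_force: 30.0
time: 35.8
tcp_pos: [0.5256, 0.0809, 0.0497]
orientation: [-0.447, 0.895, -0.001, 0.002]
force: [-0.3, -0.0, -0.3]
gripper_width: 0.0424
finger_force: 0.0
time: 37.3
tcp_pos: [0.5246, 0.0811, 0.0489]
orientation: [0.467, 0.884, 0.0, 0.001]
force: [-0.2, -0.2, -0.0]
gripper_width: 0.0422
finger_force: 0.0
time: 37.7
tcp_pos: [0.5244, 0.0816, 0.0489]
orientation: [0.468, 0.884, 0.001, 0.0]
force: [-0.0, 1.2, 1.9]
gripper_width: 0.0317
finger_force: 30.0
t 37.7 tcp [0.5244 0.0816 0.0489] psi 0.597 q6 -0.55 w 0.0317 F [-0.   1.2  1.9] ff 30.0 z [ 1.e-03  7.e-04 -1.e+00]
```

```bash
python3 -m jog '0 0 -.2 0 0 -.14;0 0 -.4 0 0 -.28;0 0 -.5 0 0 -.42;0 0 -.7 0 0 -.56;0 0 -.9 0 0 -.7;0 0 -1.1 0 0 -.84;0 0 -1.2 0 0 -.98;0 0 -1.4 0 0 -1.12;0 0 -1.6 0 0 -1.26;0 0 -1.8 0 0 -1.4;0 0 -2 0 0 -1.54;0 0 -2.1 0 0 -1.68;0 0 -2.3 0 0 -1.82;0 0 -2.4 0 0 -1.9;0 0 -2.4 0 0 -1.9';python3 -m jog '0 0 -4 0 0 0;0 0 -6 0 0 0;0 0 -6 0 0 0'; python3 go.py
```

```text
time: 39.2
tcp_pos: [0.5248, 0.0836, 0.0514]
orientation: [-0.448, 0.894, 0.002, 0.002]
force: [1.4, 5.3, 0.6]
gripper_width: 0.0317
finger_force: 30.0
time: 39.5
tcp_pos: [0.5236, 0.0837, 0.0567]
orientation: [-0.447, 0.894, 0.002, 0.001]
force: [-0.7, 6.4, -0.0]
gripper_width: 0.0314
finger_force: 30.0
t 39.5 tcp [0.5236 0.0837 0.0567] psi 2.498 q6 -2.45 w 0.0314 F [-0.7  6.4 -0. ] ff 30.0 z [-9.0e-04  4.9e-03 -1.0e+00]
```

```bash
python3 -m jog '0 0 -10 0 0 0;0 0 -20 0 0 0;0 0 -40 0 0 0;0 0 -65 0 0 0;0 0 -65 0 0 0;0 0 -65 0 0 0';python3 dish.py; python3 go.py .4095 .166 .12 0; python3 - <<'E'
from h import *
t=img("top");s=img("side")
o=np.zeros((480,800,3),np.uint8)
o[:480,:400]=cv2.resize(t[240:360,305:405],(400,480),interpolation=2)
o[:480,400:]=cv2.resize(s[240:400,200:333],(400,480),interpolation=2)
cv2.imwrite("pics/n3.png",o)
E
```

```text
time: 40.1
tcp_pos: [0.5243, 0.0808, 0.1222]
orientation: [-0.447, 0.895, -0.0, 0.0]
force: [-1.0, -0.1, -1.7]
gripper_width: 0.0313
finger_force: 30.0
dish bbox 317 298 60 61 2388 ctr [0.4211 0.1892 0.003 ]
t 40.1 tcp [0.5235 0.0809 0.121 ] psi 2.497 q6 -2.45 w 0.0315 F [ 0.2  0.7 -1.4] ff 30.0 z [-1.2e-03 -5.0e-04 -1.0e+00]
shift [  0.5 142.3   1.1] rz 2.24
```

View pics/n3.png

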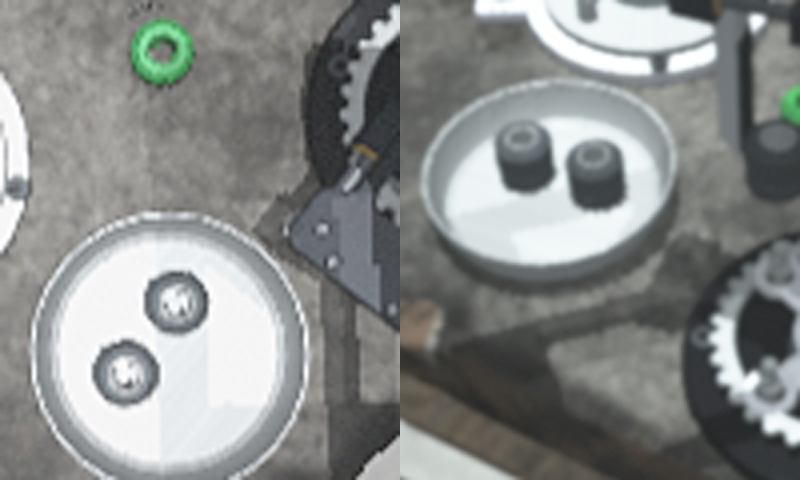

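Two nuts stand upright in the dish, the third is in the gripper, and the free floor is at the lower right of the dish.

```bash
python3 -m jog '0 142 0 0 0 2.24;0 142 0 0 0 2.24;0 142 0 0 0 2.24;0 142 0 0 0 2.24;0 142 0 0 0 2.24;0 142 0 0 0 2.24;0 142 0 0 0 2.24;0 142 0 0 0 2.24;0 142 0 0 0 2.24;0 142 0 0 0 2.24;0 142 0 0 0 2.24;0 142 0 0 0 2.24;0 142 0 0 0 2.24;0 142 0 0 0 2.24;0 142 0 0 0 2.24;0 142 0 0 0 2.24;0 142 0 0 0 2.24'; python3 -m jog '0 0 25 0 0 0;0 0 50 0 0 0;0 0 70 0 0 0;0 0 82 0 0 0;0 0 82 0 0 0;0 0 82 0 0 0'; python3 go.py
```

```text
time: 41.95
tcp_pos: [0.41, 0.1664, 0.121]
orientation: [0.609, 0.793, -0.001, -0.001]
force: [0.3, 1.0, -0.4]
gripper_width: 0.0315
finger_force: 30.0
time: 42.55
tcp_pos: [0.4109, 0.1667, 0.0403]
orientation: [0.61, 0.792, 0.0, 0.0]
force: [1.7, 0.9, -0.5]
gripper_width: 0.0314
finger_force: 30.0
t 42.5 tcp [0.4109 0.1667 0.0403] psi 0.258 q6 -0.0 w 0.0314 F [ 1.7  0.9 -0.5] ff 30.0 z [ 5.e-04  2.e-04 -1.e+00]
```

```bash
python3 -m jog '0 0 0 0 0 0;0 0 0 0 0 0;0 0 0 0 0 0;0 0 0 0 0 0' 140;  python3 -m jog '0 0 -30 0 0 0;0 0 -60 0 0 0;0 0 -80 0 0 0;0 0 -100 0 0 0;0 0 -100 0 0 0;0 0 -100 0 0 0' 0; python3 go.py .5456 .0353 .12 -.355 y
```

```text
time: 42.95
tcp_pos: [0.411, 0.1667, 0.0406]
orientation: [0.611, 0.792, 0.001, 0.0]
force: [0.0, -0.5, 0.5]
gripper_width: 0.0422
finger_force: 0.0
time: 43.55
tcp_pos: [0.4106, 0.1666, 0.1398]
orientation: [0.611, 0.792, 0.0, 0.0]
force: [0.4, 0.7, 0.5]
gripper_width: 0.0873
finger_force: 0.0
t 43.5 tcp [0.4106 0.1666 0.1398] psi 0.257 q6 0.0 w 0.0873 F [0.4 0.7 0.5] ff 0.0 z [ 7.e-04  2.e-04 -1.e+00]
q6 end 0.3160848899226014
shift [-161.3   97.2   19.9] rz 0.612
```

```bash
python3 -m jog '-161 97 30 0 0 .61;-161 97 30 0 0 .61;-161 97 30 0 0 .61;-161 97 30 0 0 .61;-161 97 30 0 0 .61;-161 97 30 0 0 .61;-161 97 30 0 0 .61;-161 97 30 0 0 .61;-161 97 30 0 0 .61;-161 97 30 0 0 .61;-161 97 30 0 0 .61' 80; python3 go.py .5456 .0353 .026 -.355 y;python3 dish.py
```

```text
time: 44.65
tcp_pos: [0.5451, 0.036, 0.1103]
orientation: [0.82, 0.572, 0.0, 0.0]
force: [-0.6, -0.5, -1.0]
gripper_width: 0.0644
finger_force: 0.0
t 44.6 tcp [0.5451 0.036  0.1103] psi -0.352 q6 0.314 w 0.0644 F [-0.6 -0.5 -1. ] ff 0.0 z [ 7.e-04  1.e-04 -1.e+00]
q6 end 0.3160848899226014
shift [-0.5  0.6 84.3] rz 0.003
dish bbox 317 297 60 62 2172 ctr [0.4221 0.1893 0.003 ]
```

```bash
python3 -m jog '-.5 .5 30 0 0 0;-.5 .5 55 0 0 0;-.5 .5 72 0 0 0;-.5 .5 84 0 0 0;-.5 .5 84 0 0 0;-.5 .5 84 0 0 0'; python3 go.py; python3 -m jog '0 0 0 0 0 0;0 0 0 0 0 0;0 0 0 0 0 0;0 0 0 0 0 0;0 0 0 0 0 0;0 0 0 0 0 0' 255;python3 go.py
```

```text
time: 45.3
tcp_pos: [0.546, 0.0349, 0.0265]
orientation: [0.82, 0.572, 0.0, 0.0]
force: [-0.7, -0.5, 0.6]
gripper_width: 0.0645
finger_force: 0.0
t 45.3 tcp [0.546  0.0349 0.0265] psi -0.353 q6 0.313 w 0.0645 F [-0.7 -0.5  0.6] ff 0.0 z [ 9.e-04  1.e-04 -1.e+00]
time: 45.9
tcp_pos: [0.5458, 0.035, 0.0268]
orientation: [0.82, 0.572, 0.0, 0.0]
force: [-2.0, 1.6, 5.0]
gripper_width: 0.043
finger_force: 30.0
t 45.9 tcp [0.5458 0.035  0.0268] psi -0.353 q6 0.313 w 0.043 F [-2.   1.6  5. ] ff 30.0 z [ 8.e-04  3.e-04 -1.e+00]
```

Boss gripped (43 mm). Lift slowly past the stud tips.

```bash
python3 -m jog '0 0 -5 0 0 0;0 0 -10 0 0 0;0 0 -15 0 0 0;0 0 -20 0 0 0;0 0 -25 0 0 0;0 0 -30 0 0 0;0 0 -40 0 0 0;0 0 -50 0 0 0;0 0 -60 0 0 0;0 0 -75 0 0 0;0 0 -75 0 0 0'; python3 go.py .513 .3415 .10 -.25 y;python3 - <<'E'
from h import *
t=img("top");s=img("side")
o=np.zeros((480,800,3),np.uint8)
o[:480,:400]=cv2.resize(t[210:330,380:480],(400,480),interpolation=2)
o[:480,400:]=cv2.resize(s[240:400,280:413],(400,480),interpolation=2)
cv2.imwrite("pics/n4.png",o)
E
```

```text
time: 47.0
tcp_pos: [0.5476, 0.0348, 0.1044]
orientation: [0.82, 0.572, 0.003, 0.002]
force: [0.3, -0.6, -2.9]
gripper_width: 0.0434
finger_force: 30.0
t 47.0 tcp [0.5476 0.0348 0.1044] psi -0.353 q6 0.313 w 0.0434 F [ 0.3 -0.6 -2.9] ff 30.0 z [ 6.2e-03 -2.0e-04 -1.0e+00]
q6 end 0.7455183265878071
shift [ 275.8 -138.5    4.2] rz -0.103
```

View pics/n4.png

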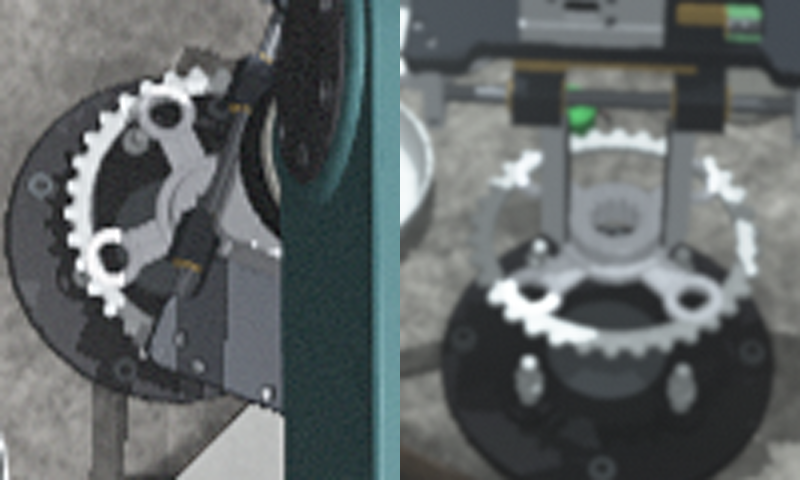

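The chainring is off the studs and level in the gripper, with its near holes visible at top pixels (421,238) and (407.5,274). Check its yaw against the gripper.

```bash
python3 - <<'E'
from h import *
p=ray("top",(380+165/4,210+112/4),.1015);q=ray("top",(380+110/4,210+255/4),.1015)
print(p,q,np.linalg.norm(p-q),np.arctan2(*(p-q)[1::-1]))
# jig: hole dark disc centroid and white base outline in the first picture
t=cv2.imread("pics/top0.png");g=cv2.cvtColor(t,cv2.COLOR_BGR2GRAY)
n,l,st,ce=cv2.connectedComponentsWithStats((g[262:300,255:293]<150).astype(np.uint8));i=1+st[1:,4].argmax()
print("hole",st[i],ce[i]+[255,262],ray("top",ce[i]+[255,262],.02))
E
```

```text
[0.59650669 0.05748344 0.1015    ] [0.52818934 0.08353564 0.1015    ] 0.07311619766002922 -0.36431816503288444
hole [  4   4  29  29 651] [273.02611367 280.15975422] [0.51461412 0.34404681 0.02      ]
```

```bash
python3 -m jog '46 -23 0 0 0 0;92 -46 0 0 0 -.03;138 -69 0 0 0 -.05;184 -92 0 0 0 -.08;230 -115 0 0 0 -.1;277 -138 0 0 0 -.1;277 -138 0 0 0 -.1;277 -138 0 0 0 -.1;277 -138 0 0 0 -.1;277 -138 0 0 0 -.1'; python3 go.py .514 .343 .06 -.25 y;python3 - <<'E'
from h import *
t=img("top");s=img("side")
o=np.zeros((480,800,3),np.uint8)
o[:480,:400]=cv2.resize(t[220:340,220:320],(400,480),interpolation=2)
o[:480,400:]=cv2.resize(s[130:270,210:327],(400,480),interpolation=2)
cv2.imwrite("pics/n5.png",o)
E
```

```text
time: 48.1
tcp_pos: [0.5122, 0.3407, 0.1005]
orientation: [0.791, 0.611, -0.001, 0.0]
force: [0.4, 0.2, -2.3]
gripper_width: 0.0433
finger_force: 30.0
t 48.1 tcp [0.5122 0.3407 0.1005] psi -0.255 q6 0.75 w 0.0433 F [ 0.4  0.2 -2.3] ff 30.0 z [-5.e-04 -1.e-03 -1.e+00]
q6 end 0.7468901515442972
shift [ 2.8  1.2 40.5] rz -0.005
```

View pics/n5.png

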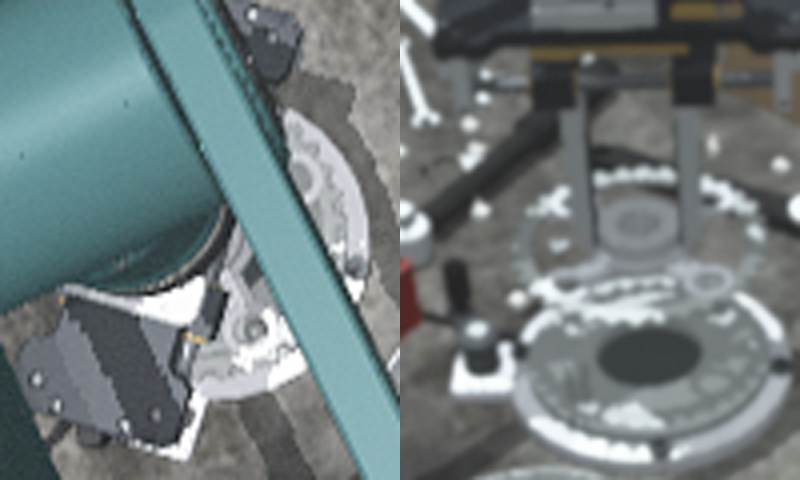

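The ring hangs level over the jig, with the near dowel at top pixel (284,302). Lower in stages while watching the force.

```bash
python3 -m jog '2 1 15 0 0 0;2 1 30 0 0 0;2 1 40 0 0 0;2 1 40 0 0 0;2 1 40 0 0 0'; python3 go.py .514 .343 .06 -.25 y; python3 -m jog '0 0 3 0 0 0;0 0 6 0 0 0;0 0 9 0 0 0;0 0 12 0 0 0;0 0 12 0 0 0;0 0 12 0 0 0'; python3 go.py .514 .343 .027 -.25 y
```

```text
time: 48.7
tcp_pos: [0.5129, 0.344, 0.06]
orientation: [0.791, 0.612, -0.001, -0.0]
force: [-0.5, 0.1, -3.2]
gripper_width: 0.0432
finger_force: 30.0
t 48.7 tcp [0.5129 0.344  0.06  ] psi -0.253 q6 0.752 w 0.0432 F [-0.5  0.1 -3.2] ff 30.0 z [-1.4e-03 -7.0e-04 -1.0e+00]
q6 end 0.7468901515442976
shift [-0.7  1.3 -0.1] rz -0.003
time: 49.3
tcp_pos: [0.5133, 0.3442, 0.0488]
orientation: [0.791, 0.612, -0.0, -0.0]
force: [-1.0, -0.1, -3.5]
gripper_width: 0.0434
finger_force: 30.0
t 49.3 tcp [0.5133 0.3442 0.0488] psi -0.253 q6 0.752 w 0.0434 F [-1.  -0.1 -3.5] ff 30.0 z [-1.e-04 -0.e+00 -1.e+00]
q6 end 0.7468901515442976
shift [-1.   1.  21.8] rz -0.003
```

```bash
python3 -m jog '-.5 .5 2 0 0 0;-.5 .5 4 0 0 0;-.5 .5 6 0 0 0;-.5 .5 8 0 0 0;-.5 .5 8 0 0 0'; python3 -m jog '0 0 2 0 0 0;0 0 4 0 0 0;0 0 6 0 0 0;0 0 7 0 0 0;0 0 7 0 0 0'; python3 go.py .514 .343 .027 -.25 y
```

```text
time: 49.8
tcp_pos: [0.5134, 0.3434, 0.0404]
orientation: [0.791, 0.612, -0.0, -0.0]
force: [-0.7, -0.0, -3.0]
gripper_width: 0.0431
finger_force: 30.0
time: 50.3
tcp_pos: [0.5135, 0.3435, 0.0336]
orientation: [0.791, 0.612, -0.0, -0.0]
force: [-0.4, -0.9, -3.1]
gripper_width: 0.0431
finger_force: 30.0
t 50.3 tcp [0.5135 0.3435 0.0336] psi -0.253 q6 0.751 w 0.0431 F [-0.4 -0.9 -3.1] ff 30.0 z [-5.e-04 -2.e-04 -1.e+00]
q6 end 0.7468901515442972
shift [-0.4  0.6  6.6] rz -0.003
```

```bash
python3 -m jog '0 0 2 0 0 0;0 0 4 0 0 0;0 0 6 0 0 0;0 0 7 0 0 0;0 0 7 0 0 0;0 0 7 0 0 0'; python3 go.py
```

```text
time: 50.9
tcp_pos: [0.5136, 0.3436, 0.0269]
orientation: [0.791, 0.612, 0.0, -0.0]
force: [-0.6, 0.2, -2.1]
gripper_width: 0.0429
finger_force: 30.0
t 50.9 tcp [0.5136 0.3436 0.0269] psi -0.253 q6 0.751 w 0.0429 F [-0.6  0.2 -2.1] ff 30.0 z [-0.e+00  1.e-04 -1.e+00]
```

```bash
python3 -m jog '0 0 0 0 0 0;0 0 0 0 0 0;0 0 0 0 0 0;0 0 0 0 0 0' 80; python3 -m jog '0 0 -20 0 0 0;0 0 -50 0 0 0;0 0 -90 0 0 0;0 0 -110 0 0 0;0 0 -110 0 0 0;0 0 -110 0 0 0';  python3 -m jog '-60 150 0 0 0 0;-60 150 0 0 0 0;-60 150 0 0 0 0;-60 150 0 0 0 0;-60 150 0 0 0 0;-60 150 0 0 0 0' ; python3 go.py;python3 - <<'E'
from h import *
t=img("top");s=img("side")
o=np.zeros((480,800,3),np.uint8)
o[:480,:400]=cv2.resize(t[230:350,220:320],(400,480),interpolation=2)
o[:480,400:]=cv2.resize(s[180:280,215:298],(400,480),interpolation=2)
cv2.imwrite("pics/n6.png",o)
E
```

```text
time: 51.3
tcp_pos: [0.514, 0.3438, 0.0275]
orientation: [0.791, 0.612, 0.001, 0.0]
force: [-0.4, -0.3, -0.2]
gripper_width: 0.0643
finger_force: 0.0
time: 51.9
tcp_pos: [0.5136, 0.3436, 0.1366]
orientation: [0.791, 0.612, 0.0, 0.0]
force: [-0.8, -0.9, 0.7]
gripper_width: 0.0647
finger_force: 0.0
time: 52.5
tcp_pos: [0.6423, 0.2485, 0.1349]
orientation: [0.791, 0.612, -0.002, -0.001]
force: [-0.2, 0.2, 0.2]
gripper_width: 0.0641
finger_force: 0.0
t 52.5 tcp [0.6423 0.2485 0.1349] psi -0.253 q6 0.539 w 0.0641 F [-0.2  0.2  0.2] ff 0.0 z [-3.9e-03 -1.0e-04 -1.0e+00]
```

View pics/n6.png

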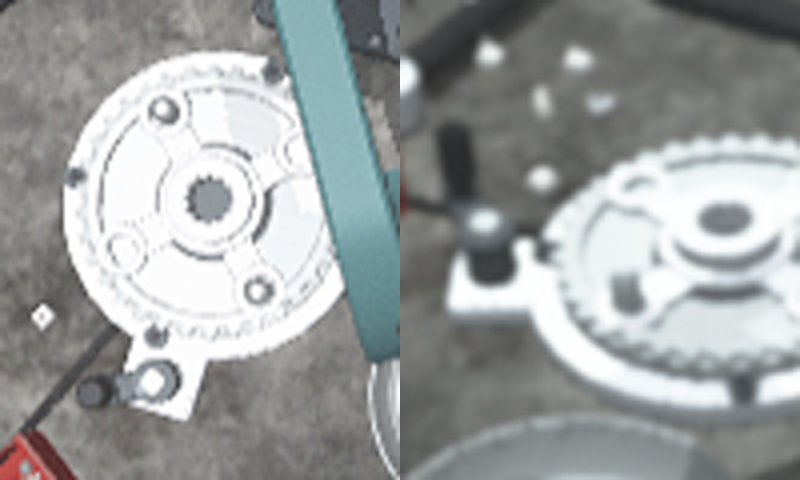

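The ring lies seated with both dowels through its holes. The knob top is at top pixel (242.5,326) and side pixel (226.4,207).

```bash
python3 - <<'E'
from h import *
k=ray("top",(242.7,326.2),.066);print(k,ray("side",(226.4,208),.066)+[.0015,.0015,0])
c=np.array([.5138,.3435]);y=-.253;h=c-.094*np.array([np.cos(y),np.sin(y)])
print("hinge",h,np.linalg.norm(k[:2]-h),"phi",np.arctan2(*(k[:2]-h)[::-1]))
E
python3 go.py .419 .3915 .137 .15 y
```

```text
[0.42180003 0.39275591 0.066     ] [0.41834644 0.38845028 0.066     ]
hinge [0.42279241 0.3670291 ] 0.025745939780792818 phi 1.6093509438640556
t 52.6 tcp [0.6423 0.2494 0.1363] psi -0.251 q6 0.539 w 0.0644 F [ 0.3  0.5 -0.4] ff 0.0 z [-1.6e-03  2.0e-04 -1.0e+00]
q6 end 0.5027931773188143
shift [  82.2 -251.6   -0.3] rz -0.401
```

```bash
python3 -m jog '82 -251 0 0 0 -.38;82 -251 0 0 0 -.38;82 -251 0 0 0 -.38;82 -251 0 0 0 -.38;82 -251 0 0 0 -.38;82 -251 0 0 0 -.38;82 -251 0 0 0 -.38;82 -251 0 0 0 -.38;82 -251 0 0 0 -.38'; python3 go.py .420 .3917 .047 .12 y
```

```text
time: 53.5
tcp_pos: [0.4226, 0.3895, 0.1369]
orientation: [0.661, 0.75, 0.0, 0.0]
force: [0.1, 0.1, -0.4]
gripper_width: 0.0647
finger_force: 0.0
t 53.5 tcp [0.4226 0.3895 0.1369] psi 0.126 q6 0.521 w 0.0647 F [ 0.1  0.1 -0.4] ff 0.0 z [ 7.e-04 -3.e-04 -1.e+00]
q6 end 0.5320084083123708
shift [ 2.6 -2.3 89.9] rz 0.006
```

```bash
python3 -m jog '2 -2 30 0 0 0;2 -2 55 0 0 0;2 -2 75 0 0 0;2 -2 90 0 0 0;2 -2 90 0 0 0;2 -2 90 0 0 0'; python3 go.py; python3 -m jog '0 0 0 0 0 0;0 0 0 0 0 0;0 0 0 0 0 0;0 0 0 0 0 0;0 0 0 0 0 0;0 0 0 0 0 0;0 0 0 0 0 0' 255;python3 go.py
```

```text
time: 54.1
tcp_pos: [0.42, 0.3916, 0.0471]
orientation: [0.661, 0.75, 0.0, 0.0]
force: [0.3, 0.3, 0.2]
gripper_width: 0.0651
finger_force: 0.0
t 54.1 tcp [0.42   0.3916 0.0471] psi 0.126 q6 0.526 w 0.0651 F [0.3 0.3 0.2] ff 0.0 z [ 2.e-04  2.e-04 -1.e+00]
time: 54.8
tcp_pos: [0.4184, 0.3922, 0.0469]
orientation: [0.661, 0.751, -0.0, -0.001]
force: [-2.1, 0.7, 0.8]
gripper_width: 0.0141
finger_force: 30.0
t 54.8 tcp [0.4184 0.3922 0.0469] psi 0.127 q6 0.526 w 0.0141 F [-2.1  0.7  0.8] ff 30.0 z [-1.4e-03  6.0e-04 -1.0e+00]
```

```bash
python3 - <<'E'
import numpy as np
c=np.array([-25.5,.9])
for th in list(np.arange(.14,1.97,.14))+[1.96]:
    R=np.array([[np.cos(th),-np.sin(th)],[np.sin(th),np.cos(th)]]);print(*(c-R@c).round(1),round(th,2),end="; ")
E
```

```text
-0.1 3.6 0.14; -0.7 7.1 0.28; -1.8 10.5 0.42; -3.4 13.7 0.56; -5.4 16.6 0.7; -7.8 19.3 0.84; -10.5 21.6 0.98; -13.6 23.5 1.12; -16.8 24.9 1.26; -20.3 25.9 1.4; -23.8 26.4 1.54; -27.4 26.3 1.68; -30.9 25.8 1.82; -34.3 24.8 1.96; -34.3 24.8 1.96;
```

```bash
python3 -m jog '-.1 3.6 0 0 0 .14;-.7 7.1 0 0 0 .28;-1.8 10.5 0 0 0 .42;-3.4 13.7 0 0 0 .56;-5.4 16.6 0 0 0 .7;-7.8 19.3 0 0 0 .84;-10.5 21.6 0 0 0 .98'; python3 -m jog '0 0 0 0 0 0';python3 go.py
```

```text
time: 55.5
tcp_pos: [0.4401, 0.3853, 0.0469]
orientation: [0.937, 0.349, -0.001, -0.001]
force: [-4.8, 2.9, 1.3]
gripper_width: 0.0141
finger_force: 30.0
time: 55.6
tcp_pos: [0.4404, 0.3849, 0.0469]
orientation: [0.936, 0.351, -0.001, -0.001]
force: [-5.1, 2.0, 0.7]
gripper_width: 0.0142
finger_force: 30.0
t 55.6 tcp [0.4404 0.3849 0.0469] psi -0.853 q6 1.472 w 0.0142 F [-5.1  2.   0.7] ff 30.0 z [-0.0032  0.0014 -1.    ]
```

```bash
python3 -m jog '-.1 3.6 0 0 0 .14;-.7 7.1 0 0 0 .28;-1.8 10.5 0 0 0 .42;-3.4 13.7 0 0 0 .56;-5.4 16.6 0 0 0 .7;-7.8 19.3 0 0 0 .84;-10 21.2 0 0 0 .95;-10 21.2 0 0 0 .95;-10 21.2 0 0 0 .95';python3 go.py
```

```text
time: 56.5
tcp_pos: [0.4463, 0.3639, 0.0469]
orientation: [0.993, -0.114, -0.002, -0.002]
force: [-4.6, 5.6, 1.3]
gripper_width: 0.0141
finger_force: 30.0
t 56.5 tcp [0.4463 0.3639 0.0469] psi -1.799 q6 2.381 w 0.0141 F [-4.6  5.6  1.3] ff 30.0 z [-0.0034  0.0042 -1.    ]
```

```bash
python3 -m jog '0 1.5 0 0 0 0;0 3 0 0 0 0;0 3 0 0 0 0;0 3 0 0 0 0';python3 go.py
```

```text
time: 56.9
tcp_pos: [0.4462, 0.3634, 0.047]
orientation: [0.993, -0.114, -0.001, -0.004]
force: [-3.3, 10.5, -1.5]
gripper_width: 0.0141
finger_force: 30.0
t 56.9 tcp [0.4462 0.3634 0.047 ] psi -1.799 q6 2.377 w 0.0141 F [-3.3 10.5 -1.5] ff 30.0 z [-0.0017  0.0091 -1.    ]
```

The knob no longer moves while the force rises, so the clamp is against its stop. Ease off, release, retreat and check.

```bash
python3 -m jog '0 -2 0 0 0 0;0 -2 0 0 0 0'; python3 -m jog '0 0 0 0 0 0;0 0 0 0 0 0;0 0 0 0 0 0;0 0 0 0 0 0' 140; python3 -m jog '0 0 -25 0 0 0;0 0 -60 0 0 0;0 0 -100 0 0 0;0 0 -110 0 0 0;0 0 -110 0 0 0'; python3 go.py .3 .45 .17 1.5
```

```text
time: 57.1
tcp_pos: [0.4463, 0.3639, 0.0469]
orientation: [0.993, -0.114, -0.002, -0.003]
force: [-5.5, 7.5, 0.8]
gripper_width: 0.0141
finger_force: 30.0
time: 57.5
tcp_pos: [0.4484, 0.3603, 0.0469]
orientation: [0.993, -0.116, 0.0, 0.0]
force: [0.9, 0.7, 0.9]
gripper_width: 0.0407
finger_force: 0.0
time: 58.0
tcp_pos: [0.4494, 0.3613, 0.1594]
orientation: [0.993, -0.116, 0.002, -0.002]
force: [0.1, 0.7, 0.1]
gripper_width: 0.042
finger_force: 0.0
t 58.0 tcp [0.4494 0.3613 0.1594] psi -1.803 q6 2.382 w 0.042 F [0.1 0.7 0.1] ff 0.0 z [ 0.0046  0.0028 -1.    ]
shift [-165.8  -52.   -11.1] rz -1.181
```

```bash
python3 -m jog '-166 -52 -11 0 0 -1.1;-166 -52 -11 0 0 -1.1;-166 -52 -11 0 0 -1.1;-166 -52 -11 0 0 -1.1;-166 -52 -11 0 0 -1.1;-166 -52 -11 0 0 -1.1;-166 -52 -11 0 0 -1.1;-166 -52 -11 0 0 -1.1;-166 -52 -11 0 0 -1.1;-166 -52 -11 0 0 -1.1'; python3 - <<'E'
from h import *
t=img("top");s=img("side")
o=np.zeros((480,800,3),np.uint8)
o[:480,:400]=cv2.resize(t[225:381,225:395],(400,367),interpolation=2)[:480] if 0 else cv2.copyMakeBorder(cv2.resize(t[225:381,225:395],(400,367),interpolation=2),0,113,0,0,0)
o[:480,400:]=cv2.resize(s[180:340,200:333],(400,480),interpolation=2)
cv2.imwrite("pics/n7.png",o)
E
```

```text
time: 59.0
tcp_pos: [0.298, 0.4487, 0.1658]
orientation: [0.908, 0.42, -0.002, 0.001]
force: [-0.2, 0.5, -0.0]
gripper_width: 0.0423
finger_force: 0.0
```

View pics/n7.png

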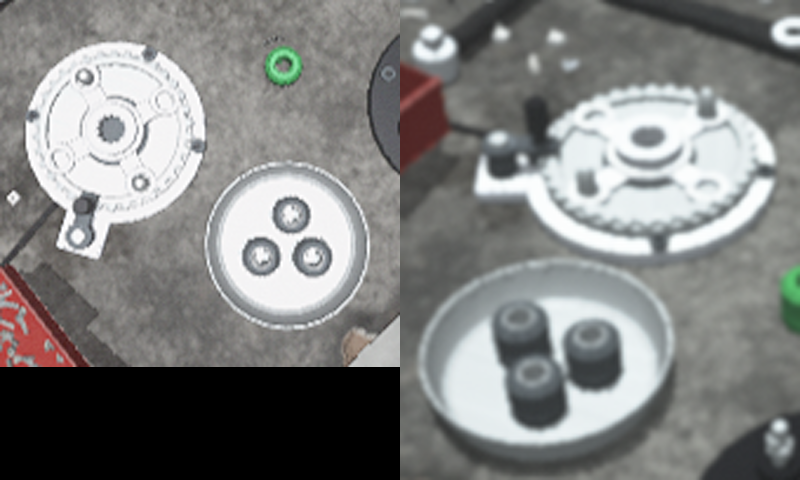

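Three nuts stand in the dish, the ring is seated, and the clamp points at the jig's centre with its knob at (261,311) and hinge at (258,325). One numeric check of the clamp angle before handing in.

```bash
python3 - <<'E'
from h import *
k=ray("top",(261.1,311.3),.066);h=ray("top",(258.2,324.9),.04);c=np.array([.5138,.3435])
a=np.arctan2(*(k-h)[1::-1]);b=np.arctan2(*(c-h[:2])[::-1]);print(k,h,a-b)
if abs(a-b)<.2: print(finish_job())
E
```

```text
[0.45103671 0.35878368 0.066     ] [0.42424168 0.36695902 0.04      ] -0.03994956690100726
the job is handed in; nothing more can be done
None
```

The job is handed in at about 59 s: all three nuts are in the dish, the chainring sits over both dowels, and the clamp is home (the camera check put it within about 0.04 rad of the jig's centre); the judge returned no verdict.

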